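Sort the hair slides from the clip-lid case

ROBOT

A 6-joint arm with a two-finger parallel gripper is mounted at the origin on the work surface. World frame = base frame: x ahead of the robot, y to its left, z up, the work surface at z = 0. Lengths are in mm, angles in rad, forces in N, time in s.
With the tool pointing down it reaches from about 300 to 775 mm from the base axis. Payload 14.6 kg.
Tool frame: the origin (TCP) lies midway between the tips of the shut fingers; the grasp point (between the pads) lies 19 mm behind it; z points along the fingers, y is the line along which they close (so a half turn about z gives the same grasp; the last joint's range is limited). The gripper opens to 94 mm and grips with 3 to 60 N. Pads are 16 mm wide; open, the fingers measure 119 mm over their backs; the gripper's body (75 mm by 177 mm) begins 78 mm behind the grasp point.
Start: joints at [-1.201, 0.3, 1.521, -0, 1.321, -0.067], TCP at [232.665, -498.353, 205.446] pointing down, gripper open.
Joint ranges: [-3.03, 3.03], [-0.79, 2.21], [0.23, 2.52], [-1.04, 4.18], [0, 3.07], [-2.55, 2.55]. Speed limits (rad/s): [2.22, 2.22, 2.57, 3.14, 3.14, 3.14].

INTERFACE

Orientations are given as [roll, pitch, yaw] about the fixed x, y, z axes, in that order (R = Rz(yaw) Ry(pitch) Rx(roll)).
In Python, from cell import manip, camera gives the robot as it stands.
- The arm moves only by the tool move_arm, never from a script. Its arguments are lists of equal length, an entry for each row: "dp": the shift along the world's x, y, z in mm, a list of three; "rotation": the turn, a rotation vector about the world's x, y, z in rad, a list of three; "hand": the opening, from 0 (shut) to 1 (fully open). A call has 1 to 10 rows; each row shifts and turns the commanded pose from where the row before left it; what a row does not reach is not made up. A row lasts 1/8 s, in which the tool goes at most 62.5 mm and 10.7 degrees, less where a joint would pass 70% of its speed; a pose out of reach is approached as far as the arm can. A call with a gripper value outside its range is refused whole. The fingers move at their own pace and stop on an object; "newtons" is the grip in N (left out, the last holds). Time passes only in rows, so rows that do not move let the fingers close. It gives the time, the measured TCP pose, the force, the opening and the grip force at its end, in the units of the state.
- manip.read_state(): the state, without advancing time (a new reading comes with each control period).
- camera(name): name is "side" or "top"; returns a dict with "image" (384x512x3 uint8, red, green, blue), "fx", "fy", "cx", "cy" (pixels), "R" (3x3) and "t" (3): a world point X has camera coordinates R X + t. Camera axes: x right, y down, z forward; pixel columns grow to the right and rows downward; lengths in mm; the calibration is good to about 2 mm. A picture is of the moment at which its call begins. There is no depth.
- manip.sign_off(): hands the job in; it is judged then, once.
The state is a dict: "clock": time; "joints": joint angles; "qd": joint speeds; "effort": joint torques, N m; "eef_pos": TCP position; "eef_rot": TCP orientation; "wrist_force": force on the tool from outside, world axes, zero at the start; "moment": the same for the moment, N m; "finger_gap": finger opening in mm; "finger_force": force on a finger pad.
Only numpy, scipy, OpenCV 4.12 (cv2) and the standard library are available. Lean on these libraries where they do the work, as an engineer would, in place of code of your own. Each camera call takes 0.05 s, during which the arm holds its last target. There are 200 camera calls.

TASK

Press the two side tabs of the long case's cover together, lift the cover off and lay it right way up on the cork mat. Put every sound hair slide (a round knob at both ends) in the ceramic dish and every reject (one end snapped off) in the drawer of the small wooden box; then shut the drawer and clip the cover back on the empty case so that it sits flush and both tabs have sprung out. Leave the other things on the bench where they are.

Things in the scene. Friction and masses are not known exactly. Their poses are not given: they have to be found in the camera images.
- case: Long white case fixed to the bench: 268 (x) x 84 (y) x 40 high outside, walls 4, floor 5 thick; origin at the centre of the underside. Halfway along each long wall, under an 8 mm rim, is a 44 mm window in which a cover lug catches. The hair slides lie inside in a row along x, about 44 apart, each lying across it, in any order; up to two places are empty.
- cover: Loose grey snap-fit cover, 0.11 to 0.2 kg, same either way round: plate 268 (x) x 84 (y) x 5. Origin at the centre of the plate's underside: fitted, 40 above the case's origin, axes parallel. A catch block 56 (x) x 42 (y) on its middle reaches 32 above the origin; the tabs stand out of its y sides. End lips and the tabs' lugs reach 15 below the origin; laid down, it stands level on them.
- tab_left (a joint): Black spring tab on the cover's +y side: 0 out, 0.008 m pressed home; 2 N to start, 6 N to press home, springs back. Face 40 (x) x 22 high, 7 to 29 above the cover's origin. Over both tabs: 64 when out, 48 when home. Out, the lugs lock the cover: it can be neither pulled off nor pushed on; beyond 0.005 they clear.
- tab_right (a joint): The same tab on the cover's -y side: 0 out, 0.008 m pressed home. With both held home the cover lifts off or drops into the case with 2 mm of play across and 2.5 mm lengthwise.
- mat: Flat cork mat fixed to the bench, 300 (its x) x 120 (its y) x 4, where the cover is laid meanwhile. Origin at the centre of the underside.
- dish: Loose white round ceramic bangle dish, about 0.45 kg: 164 across the rim, 28 high, flat inner floor about 138 across and 6 above the origin. Origin at the centre of the underside.
- chest: Small dark wooden box, fixed, 160 x 160 x 75 high, with one drawer that slides out along the box's -x (towards the robot). Origin at the centre of the underside.
- chest_drawer0 (a joint): Travel of the box's drawer: 0 shut, 0.101 m fully out; it starts partly open and empty. Moves with 1 to 2 N and stays where it is left.
- tray (a point): Centre of the drawer's inner floor, moving with the drawer (axes as the box). The inside is 115 (x) x 118 (y), walls 31 high, floor 22 above the bench. Shut, it lies 1.5 to the -x side of the box's origin.
- chest_drawer0_handle (a point): Grip point of the drawer's brass knob: a 28 mm round head 16 thick along x, centred 41 above the bench and 35 in front of the drawer's face; it can be gripped across y from above.
- slide1: A sound wooden hair slide, 20 g: bar 13 (its x) x 40 (its y) x 12 high with a round knob 20 across, 14 high at BOTH ends (60 long over all). Origin at the middle of the underside; lies with z up. May be absent.
- slide2: A sound wooden hair slide, 20 g: bar 13 (its x) x 40 (its y) x 12 high with a round knob 20 across, 14 high at BOTH ends (60 long over all). Origin at the middle of the underside; lies with z up. May be absent.
- slide3: A sound wooden hair slide, 20 g: bar 13 (its x) x 40 (its y) x 12 high with a round knob 20 across, 14 high at BOTH ends (60 long over all). Origin at the middle of the underside; lies with z up. May be absent.
- broken1: A reject, 20 g: the same hair slide with the knob at its +y end snapped off, so a knob only at -y; it spans y from -30 to about +14. Origin where the middle of the whole underside was. May be absent.
- broken2: A reject, 20 g: the same hair slide with the knob at its +y end snapped off, so a knob only at -y; it spans y from -30 to about +14. Origin where the middle of the whole underside was. May be absent.
- comb: Green plastic comb, 170 long, 5 thick. Leave alone; origin at the underside.
- mirror: Round steel hand mirror, 100 across, handle along its -x to 150 from its origin, 8 thick. Leave alone; origin at the underside.
- pin_tin: Blue hairpin tin, 44 across, 35 high. Leave alone; origin at the underside.
- oil: Brown oil bottle, 48 across, 130 high. Leave alone; origin at the underside.
- cream: Small cream jar, 44 across, 35 high. Leave alone; origin at the underside.
- bangle: Brass bangle lying flat, 68 across, 12 high. Leave alone; origin at the underside.
- brush: Wooden hairbrush lying bristles down, 200 long, 25 high. Leave alone; origin at the underside.
Things that resemble listed ones, but are neither listed nor needed, are in the scene too. Of the things shaped like the dish, the white one is meant.

How it is judged:
By the outcome, as a careful person would: the job done as asked, in the order asked, and still so for the second after the job is handed in, with the robot touching nothing.
Of slide1, slide2, slide3 only 2 to 3 are there at a start; the rules pass over those that are not, and their reading is None.
Of broken1, broken2 only 1 to 2 are there at a start; the rules pass over those that are not, and their reading is None.
At some moment in a run one of dish, cover may be knocked a few centimetres aside while the robot is not near it.
Once in a run the grip may slacken for a moment while it holds something.
It also fails if it takes over 210 s, if anything falls off the work surface, if the arm or the gripper's body presses on something with over 40 N, if the wrist force passes 120 N, or if a joint passes its speed limit or range.

## Working session

There is one attempt and no reset: what is moved stays moved. The work goes in short steps, Python scripts to look and compute and a tool call to move; the robot and the scene stay as the last step left them, time stands still between calls to the robot, and variables do not carry over. Pictures are saved under pics/ and viewed, at most 14 in all, crops included, and the job is handed in when it is done.

Besides the shell and the picture viewer there is one more tool, called after "Call:" by a JSON object that holds its "op" and its "data". move_arm: Moves the arm, as the interface text tells. Its arguments: {"type":"object","properties":{"dp":{"type":"array","items":{"type":"array","items":{"type":"number"}}},"rotation":{"type":"array","items":{"type":"array","items":{"type":"number"}}},"hand":{"type":"array","items":{"type":"number"}},"newtons":{"type":"number"}},"required":["dp","rotation","hand"]}

```bash
ls; mkdir -p pics; cat > h.py <<'E'
import numpy as np, cv2
from cell import manip, camera
def snap(name, out, crop=None, scale=1.5):
    c=camera(name); im=cv2.cvtColor(c["image"],cv2.COLOR_RGB2BGR)
    np.savez("pics/cal_%s.npz"%name, **{k:c[k] for k in("fx","fy","cx","cy","R","t")})
    cv2.imwrite("pics/raw_"+out,im)
    if crop: x0,y0,x1,y1=crop; im=im[y0:y1,x0:x1]
    cv2.imwrite("pics/"+out,cv2.resize(im,None,fx=scale,fy=scale,interpolation=cv2.INTER_CUBIC))
    return c
def cal(name): return dict(np.load("pics/cal_%s.npz"%name))
def px2w(name,u,v,z):
    c=cal(name); d=c["R"].T@np.array([(u-c["cx"])/c["fx"],(v-c["cy"])/c["fy"],1]); o=-c["R"].T@c["t"]
    return o+d*(z-o[2])/d[2]
def w2px(name,X):
    c=cal(name); p=c["R"]@np.array(X,float)+c["t"]; return np.array([c["fx"]*p[0]/p[2]+c["cx"],c["fy"]*p[1]/p[2]+c["cy"]])
E
python3 - <<'E'
from h import *
snap("top","top0.png",None,1.5625); snap("side","side0.png",None,1.5625)
for n in("top","side"):
    c=cal(n); print(n,c["fx"],-c["R"].T@c["t"], c["R"].round(2).tolist())
print(manip.read_state())
E
```

```text
pics
top 405.77087403967266 [ 455.63698747 -131.78559042 1471.17746781] [[0.01, -1.0, -0.01], [-1.0, -0.01, -0.06], [0.06, 0.01, -1.0]]
side 386.0234658745388 [429.63372401 885.58566564 835.6929494 ] [[-0.99, -0.13, 0.02], [-0.09, 0.61, -0.79], [0.09, -0.78, -0.62]]
{'clock': 0.1, 'joints': array([-1.20059108e+00,  3.00399986e-01,  1.52153314e+00, -5.07371958e-06,
        1.32066019e+00, -6.66541696e-02]), 'qd': array([ 1.74083429e-04, -7.82170941e-04, -1.78235671e-03, -2.40524649e-04,
        6.34407131e-05,  2.16066347e-04]), 'effort': array([ 3.18115599e-03, -5.32645154e+01, -3.53281474e+01,  7.10438238e-02,
        2.34790274e-02, -4.92987010e-05]), 'eef_pos': array([ 232.58806128, -498.14509356,  204.94560721]), 'eef_rot': array([-3.14059389e+00, -6.17452359e-05,  4.36860644e-01]), 'wrist_force': array([ 0.00990237, -0.32467587,  0.64123444]), 'moment': array([-0.08482275, -0.00904722,  0.04586276]), 'finger_force': 0.0, 'finger_gap': 93.85609227714279}
```

View pics/top0.png

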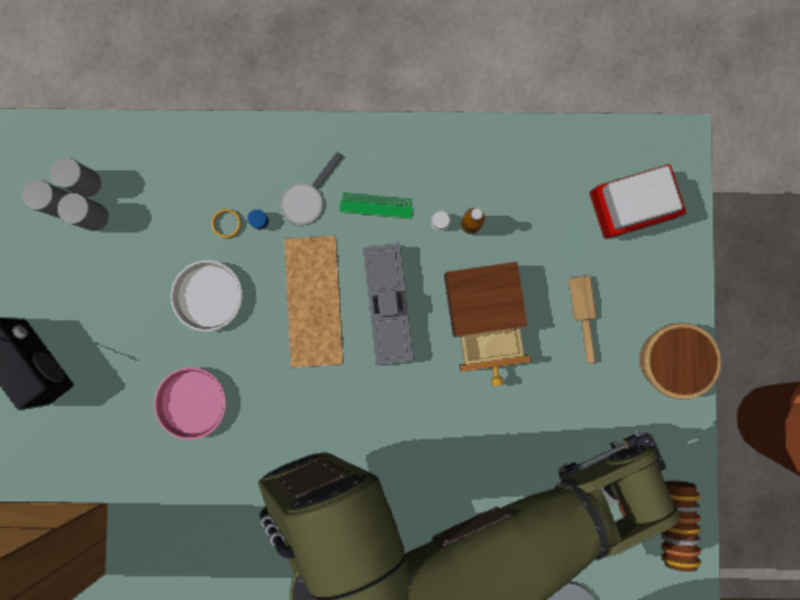

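View pics/side0.png

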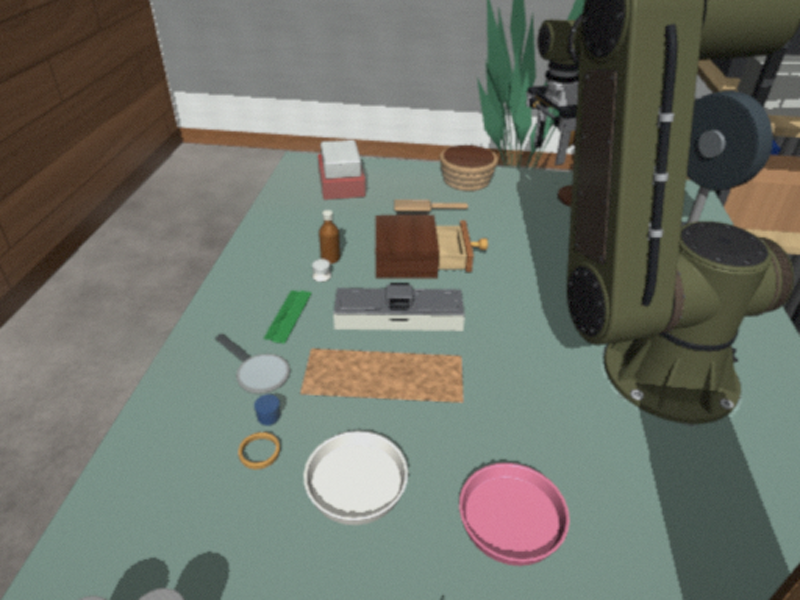

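The top view shows the covered case at (388,303), the mat at (313,300) and the drawer box at (487,300), with its knob at (496,376). For the dish there are the white one at (207,295), which I choose, and the pink one at (190,403), a look-alike. The covered case is the only one of its kind. Next I'll check it in a close crop.

```bash
python3 - <<'E'
from h import *
im=cv2.imread("pics/raw_top0.png")
c=im[150:250,175:345]; cv2.imwrite("pics/c1.png",cv2.resize(c,None,fx=4.7,fy=4.7,interpolation=cv2.INTER_CUBIC))
hsv=cv2.cvtColor(im,cv2.COLOR_BGR2HSV).astype(int)
def rect(mask,n,z):
    mask=mask.astype(np.uint8); k,l,s,ce=cv2.connectedComponentsWithStats(mask)
    i=1+np.argmax(s[1:,4]); pts=np.argwhere(l==i)[:,::-1].astype(np.float32)
    b=cv2.boxPoints(cv2.minAreaRect(pts)); w=np.array([px2w("top",u,v,z)[:2] for u,v in b])
    print(n,s[i],b.round(1).tolist(),"\n  W",w.round(0).tolist(),"c",w.mean(0).round(1),"len",np.linalg.norm(w[0]-w[1]).round(),np.linalg.norm(w[1]-w[2]).round(), "ang",np.arctan2(*(w[1]-w[0])[::-1]).round(3))
def box(x0,y0,x1,y1):
    m=np.zeros(im.shape[:2],bool); m[y0:y1,x0:x1]=1; return m
H,S,V=hsv[...,0],hsv[...,1],hsv[...,2]
print(hsv[180,250],hsv[165,247],hsv[190,132],hsv[180,270],hsv[180,290])
rect(box(175,145,225,240)&(H<25)&(S>70),"mat",4)
rect(box(228,150,268,238)&(S<50),"cover",45)
rect(box(105,160,160,215)&(S<35)&(V>110),"dish",28)
rect(box(282,165,340,216)&(H<25)&(S>120)&(V<130),"chest",75)
E
```

```text
[111  17 107] [111  17 107] [128   6 185] [80 46 99] [ 10 177  95]
mat [ 182  151   37   84 2718] [[181.10000610351562, 152.5], [214.3000030517578, 150.60000610351562], [219.0, 232.60000610351562], [185.8000030517578, 234.5]] 
  W [[694.0, 153.0], [702.0, 32.0], [404.0, 10.0], [396.0, 129.0]] c [548.6  80.8] len 121.0 299.0 ang -1.504
cover [ 228  150   40   88 3511] [[228.0, 150.0], [267.0, 150.0], [267.0, 237.0], [228.0, 237.0]] 
  W [[697.0, -22.0], [698.0, -160.0], [392.0, -162.0], [390.0, -26.0]] c [544.3 -92.5] len 138.0 307.0 ang -1.562
dish [ 109  166   46   47 1589] [[109.0, 166.0], [154.0, 166.0], [154.0, 212.0], [109.0, 212.0]] 
  W [[639.0, 406.0], [640.0, 244.0], [475.0, 240.0], [474.0, 401.0]] c [557.  322.8] len 162.0 165.0 ang -1.562
chest [ 285  168   52   47 1938] [[284.3999938964844, 174.1999969482422], [330.70001220703125, 167.39999389648438], [336.70001220703125, 208.89999389648438], [290.5, 215.6999969482422]] 
  W [[609.0, -220.0], [634.0, -380.0], [491.0, -400.0], [467.0, -242.0]] c [ 550.5 -310.6] len 161.0 144.0 ang -1.415
```

View pics/c1.png

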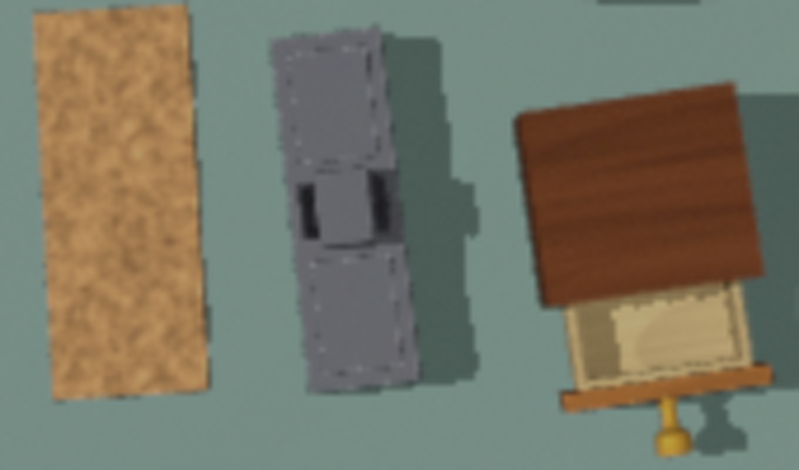

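The crop shows the cover with corners at (272,38), (378,28), (417,382) and (310,392). Its black tabs are at (308,210) and (380,203). The drawer is partly open, with the knob at (672,438).

```bash
cat >> h.py <<'E'
def crop2raw(u,v,x0,y0,s): return (u+.5)/s-.5+x0,(v+.5)/s-.5+y0
E
python3 - <<'E'
from h import *
def P(u,v,z): return px2w("top",*crop2raw(u,v,175,150,4.7),z)[:2]
def rep(n,pts,z):
    w=np.array([P(u,v,z) for u,v in pts]); c=w.mean(0)
    e1=(w[0]+w[1]-w[2]-w[3])/2; e2=(w[0]+w[3]-w[1]-w[2])/2
    print(n,w.round(0).tolist(),"c",c.round(1),"Lx",np.linalg.norm(e1).round(1),"Ly",np.linalg.norm(e2).round(1),"yawx",np.arctan2(e1[1],e1[0]).round(3),"yawy",np.arctan2(-e2[0],e2[1]).round(3))
rep("cover",[(272,38),(378,28),(417,382),(310,392)],45)
rep("mat",[(34,14),(184,6),(209,390),(54,400)],4)
rep("chest",[(515,115),(735,83),(764,274),(545,306)],75)
print("block top c",P(344,204,72), "tabs",P(308,210,60),P(380,203,60))
print("knob",P(672,438,48),"drawer face top ends",P(561,400,60),P(770,372,60))
m=cal("side")
# predicted side view positions for check (x1.5625)
for X in[(548,81,4),(547,-93,72)]: print(w2px("side",X)*1.5625)
E
```

```text
cover [[670.0, -38.0], [678.0, -118.0], [413.0, -149.0], [405.0, -70.0]] c [541.3 -93.7] Lx 267.3 Ly 80.2 yawx 0.119 yawy 0.103
mat [[693.0, 150.0], [701.0, 33.0], [404.0, 10.0], [395.0, 128.0]] c [548.1  80.3] Lx 298.4 Ly 117.9 yawx 0.076 yawy 0.068
chest [[610.0, -219.0], [635.0, -381.0], [495.0, -402.0], [470.0, -242.0]] c [ 552.4 -311.1] Lx 141.8 Ly 162.6 yawx 0.154 yawy 0.154
block top c [543.40538281 -94.24542324] tabs [539.45628644 -67.27450249] [ 545.14535421 -120.61101472]
knob [ 373.28754239 -338.71659589] drawer face top ends [ 401.00228972 -255.30163833] [ 423.05897659 -409.04521195]
[382.21249559 372.04107982]
[394.98360334 288.77386747]
```

Call:
{"op": "move_arm", "data": {"dp": [[31,40.4,0],[31,40.4,0],[31,40.4,0],[31,40.4,0],[31,40.4,0],[31,40.4,0],[31,40.4,0],[31,40.4,0],[31,40.4,0],[30.3,40.4,0]], "rotation": [[0,0,0],[0,0,0],[0,0,-0.065],[0,0,-0.065],[0,0,-0.065],[0,0,-0.065],[0,0,-0.065],[0,0,0],[0,0,0],[0,0,0]], "hand": [0.9,0.9,0.9,0.9,0.9,0.9,0.9,0.9,0.9,0.9], "newtons": 25}}

```text
clock: 1.35
eef_pos: [542.7, -92.8, 205.2]
eef_rot: [-3.141, 0.0, 0.112]
wrist_force: [-0.1, -0.1, -0.4]
finger_gap: 84.9
finger_force: 0.0
```

Call:
{"op": "move_arm", "data": {"dp": [[0,0,-30],[0,0,-30],[0,0,-30],[0,0,-15],[0,0,0]], "rotation": [[0,0,0],[0,0,0],[0,0,0],[0,0,0],[0,0,0]], "hand": [0.9,0.9,0.9,0.9,0.9]}}

```text
clock: 1.98
eef_pos: [541.7, -94.3, 99.9]
eef_rot: [-3.141, 0.001, 0.112]
wrist_force: [-0.5, 0.5, 0.4]
finger_gap: 85.0
finger_force: 0.0
```

Call:
{"op": "move_arm", "data": {"dp": [[0,0,-25],[0,0,-16],[0,0,-9],[0,0,-2],[0,0,0],[0,0,0],[0,0,0],[0,0,0]], "rotation": [[0,0,0],[0,0,0],[0,0,0],[0,0,0],[0,0,0],[0,0,0],[0,0,0],[0,0,0]], "hand": [0.9,0.9,0.9,0.9,0.6,0.4,0.4,0.4]}}

```text
clock: 2.98
eef_pos: [542.2, -94.4, 48.9]
eef_rot: [3.141, -0.001, 0.112]
wrist_force: [-0.4, 0.4, 6.0]
finger_gap: 47.9
finger_force: 6.3
```

Call:
{"op": "move_arm", "data": {"dp": [[0,0,0],[0,0,1],[0,0,3],[0,0,6],[0,0,10],[0,0,15],[0,0,15]], "rotation": [[0,0,0],[0,0,0],[0,0,0],[0,0,0],[0,0,0],[0,0,0],[0,0,0]], "hand": [0.3,0.3,0.3,0.3,0.3,0.3,0.3], "newtons": 35}}

```text
clock: 3.85
eef_pos: [542.1, -94.4, 99.8]
eef_rot: [3.141, -0.001, 0.112]
wrist_force: [0.7, -0.3, 0.2]
finger_gap: 46.7
finger_force: 34.9
```

```bash
python3 - <<'E'
from h import *
snap("side","s1.png",(190,150,330,250),5)
print(manip.read_state()["wrist_force"])
E
```

```text
[ 0.47685838 -0.39511628  0.67272743]
```

View pics/s1.png

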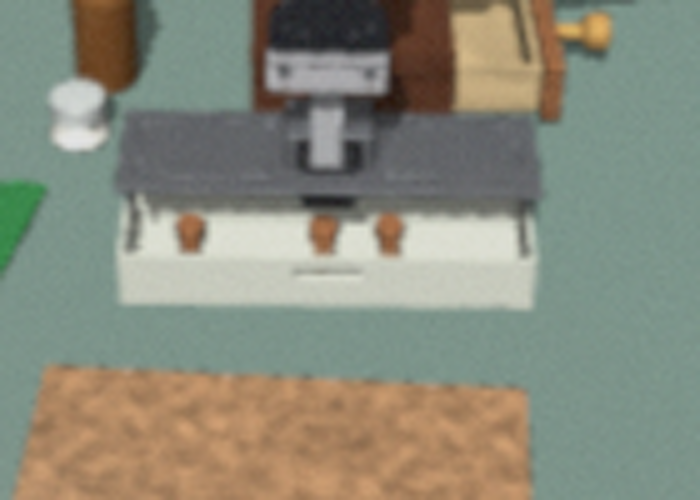

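The crop shows the cover held clear of the case, with slides visible inside it at (190,232), (325,235) and (390,235).

Call:
{"op": "move_arm", "data": {"dp": [[0,10,0],[1,25,0],[1,30,0],[1,30,0],[1,30,0],[1,25,0],[1,15,0],[0,9.5,0],[0,0,-25],[0,0,-20]], "rotation": [[0,0,0],[0,0,0],[0,0,-0.02],[0,0,-0.02],[0,0,0],[0,0,0],[0,0,0],[0,0,0],[0,0,0],[0,0,0]], "hand": [0.3,0.3,0.3,0.3,0.3,0.3,0.3,0.3,0.3,0.3]}}

```text
clock: 5.15
eef_pos: [547.8, 79.9, 52.6]
eef_rot: [3.142, 0.0, 0.071]
wrist_force: [-0.5, -0.2, -2.5]
finger_gap: 46.8
finger_force: 34.9
```

Call:
{"op": "move_arm", "data": {"dp": [[0,0,-12],[0,0,-8],[0,0,-3],[0,0,-1.5],[0,0,0],[0,0,0]], "rotation": [[0,0,0],[0,0,0],[0,0,0],[0,0,0],[0,0,0],[0,0,0]], "hand": [0.3,0.3,0.3,0.3,0.3,0.3]}}

```text
clock: 5.9
eef_pos: [548.2, 80.2, 29.3]
eef_rot: [-3.142, -0.001, 0.072]
wrist_force: [-0.0, 0.1, -1.2]
finger_gap: 46.9
finger_force: 34.9
```

Call:
{"op": "move_arm", "data": {"dp": [[0,0,-1.5],[0,0,0],[0,0,0],[0,0,0],[0,0,0],[0,0,10],[0,0,40],[0,0,50],[0,0,40]], "rotation": [[0,0,0],[0,0,0],[0,0,0],[0,0,0],[0,0,0],[0,0,0],[0,0,0],[0,0,0],[0,0,0]], "hand": [0.3,0.3,0.6,0.9,0.9,0.9,0.9,0.9,0.9]}}

```text
clock: 7.02
eef_pos: [548.1, 80.1, 170.1]
eef_rot: [-3.142, -0.001, 0.072]
wrist_force: [-0.5, -0.7, 0.1]
finger_gap: 84.6
finger_force: 0.0
```

```bash
python3 - <<'E'
from h import *
snap("top","t2.png",(160,145,345,255),4.3)
E
```

```text
(no output)
```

View pics/t2.png

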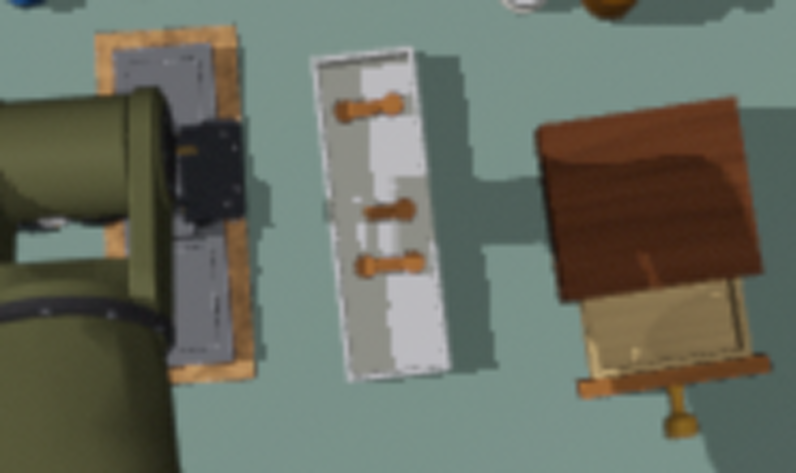

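The top view shows the cover on the mat and three slides. Two are sound, with knobs at (345,111)/(395,103) and (368,266)/(414,262). The broken one has its knob at (405,209) and its stub end at about (366,212).

```bash
python3 - <<'E'
from h import *
def P(u,v,z): return px2w("top",*crop2raw(u,v,160,145,4.3),z)[:2]
w=np.array([P(*p,40) for p in[(311,58),(413,47),(450,372),(348,382)]]); e=(w[0]+w[1]-w[2]-w[3])/2
print("case",w.mean(0),np.linalg.norm(e),np.arctan2(e[1],e[0]))
for n,a,b in[("A",(345,111),(395,103)),("B",(368,266),(414,262))]:
    A,B=P(*a,17),P(*b,17); d=A-B; print(n,(A+B)/2,np.linalg.norm(d),np.arctan2(-d[0],d[1]))
A,B=P(366,212,17),P(405,209,17); d=A-B;d/=np.linalg.norm(d);print("br knob",B,"orig",B+20*d,"yaw",np.arctan2(-d[0],d[1]),"stub",A)
print("knob",P(681,425,46))
E
```

```text
case [540.69127324 -94.43553214] 268.9218830727866 0.12401811711205894
A [631.6786988  -84.16369892] 42.43797384285347 0.16827323059685045
B [ 500.25561081 -103.12378072] 38.490451214656595 0.09612060221363289
br knob [ 546.29624783 -114.34185147] orig [544.57683155 -94.41589835] yaw 0.08607706890935805 stub [543.48782821 -81.79566797]
knob [ 370.90996823 -340.41435611]
```

Call:
{"op": "move_arm", "data": {"dp": [[0,-16,0],[0,-16,0],[8,-16,0],[10,-16,0],[10,-16,0],[10,-16,0],[10,-16,0],[12,-16,0],[12,-16,0],[10.4,-20,0]], "rotation": [[0,0,0.163],[0,0,0.163],[0,0,0.163],[0,0,0.163],[0,0,0.163],[0,0,0.163],[0,0,0.163],[0,0,0.163],[0,0,0.163],[0,0,0.163]], "hand": [0.42,0.42,0.42,0.42,0.42,0.42,0.42,0.42,0.42,0.42], "newtons": 20}}

```text
clock: 8.32
eef_pos: [630.7, -84.3, 167.7]
eef_rot: [3.141, -0.0, 1.707]
wrist_force: [-0.2, -0.6, -0.5]
finger_gap: 39.3
finger_force: 0.0
```

Call:
{"op": "move_arm", "data": {"dp": [[0,0,-30],[0,0,-40],[0,0,-40],[0,0,0]], "rotation": [[0,0,0],[0,0,0],[0,0,0],[0,0,0]], "hand": [0.42,0.42,0.42,0.42]}}

```text
clock: 8.82
eef_pos: [628.8, -83.6, 55.1]
eef_rot: [-3.137, -0.002, 1.702]
wrist_force: [-0.0, -0.8, 0.6]
finger_gap: 39.9
finger_force: 0.0
```

Call:
{"op": "move_arm", "data": {"dp": [[0,0,-20],[0,0,-16],[0,0,-8],[0,0,-4.5],[0,0,0],[0,0,0],[0,0,0]], "rotation": [[0,0,0],[0,0,0],[0,0,0],[0,0,0],[0,0,0],[0,0,0],[0,0,0]], "hand": [0.42,0.42,0.42,0.42,0.25,0.05,0.05]}}

```text
clock: 9.7
eef_pos: [630.6, -83.9, 9.4]
eef_rot: [3.141, 0.0, 1.702]
wrist_force: [-1.0, 0.2, 0.9]
finger_gap: 13.2
finger_force: 4.3
```

Call:
{"op": "move_arm", "data": {"dp": [[0,0,5],[0,0,15],[0,0,30],[0,0,40],[0,0,10]], "rotation": [[0,0,0],[0,0,0],[0,0,0],[0,0,0],[0,0,0]], "hand": [0.05,0.05,0.05,0.05,0.05]}}

```text
clock: 10.32
eef_pos: [631.5, -84.1, 112.7]
eef_rot: [3.137, 0.002, 1.702]
wrist_force: [0.2, -0.0, -0.3]
finger_gap: 12.8
finger_force: 20.0
```

```bash
cat >> h.py <<'E'
def dish():
    c=camera("top"); im=cv2.cvtColor(c["image"],cv2.COLOR_RGB2HSV).astype(int)
    m=(im[...,1]<35)&(im[...,2]>110); m[:140]=0;m[240:]=0;m[:,60:]&=True;m[:,:60]=0;m[:,175:]=0
    k,l,s,ce=cv2.connectedComponentsWithStats(m.astype(np.uint8)); i=1+np.argmax(s[1:,4])
    x,y,w,h,a=s[i]; print("dish bbox",s[i],px2w("top",x+w/2-.5,y+h/2-.5,28)[:2].round(1))
E
python3 -c "
from h import *
dish()"
```

```text
dish bbox [ 108  166   48   47 1706] [556.7 322.7]
```

Call:
{"op": "move_arm", "data": {"dp": [[0,20,10],[-6,44,0],[-6,48,0],[-6,48,0],[-6,48,0],[-6,48,0],[-6,48,0],[-6,48,0],[-4,35,0],[-1,20,0]], "rotation": [[0,0,0],[0,0,0],[0,0,0],[0,0,0],[0,0,0],[0,0,0],[0,0,0],[0,0,0],[0,0,0],[0,0,0]], "hand": [0.05,0.05,0.05,0.05,0.05,0.05,0.05,0.05,0.05,0.05]}}

```text
clock: 11.62
eef_pos: [582.0, 325.5, 118.1]
eef_rot: [-3.14, 0.0, 1.704]
wrist_force: [-0.7, -0.4, -0.0]
finger_gap: 12.6
finger_force: 20.0
```

Call:
{"op": "move_arm", "data": {"dp": [[0,0,-30],[0,0,-30],[0,0,-18],[0,0,0]], "rotation": [[0,0,0],[0,0,0],[0,0,0],[0,0,0]], "hand": [0.05,0.05,0.05,0.05]}}

```text
clock: 12.12
eef_pos: [582.8, 322.8, 39.7]
eef_rot: [-3.139, 0.001, 1.701]
wrist_force: [-0.4, 0.2, -0.5]
finger_gap: 12.5
finger_force: 20.0
```

Call:
{"op": "move_arm", "data": {"dp": [[0,0,-14],[0,0,-10],[0,0,-4.5],[0,0,0],[0,0,0],[0,0,0],[0,0,10],[0,0,30],[0,0,50]], "rotation": [[0,0,0],[0,0,0],[0,0,0],[0,0,0],[0,0,0],[0,0,0],[0,0,0],[0,0,0],[0,0,0]], "hand": [0.05,0.05,0.05,0.15,0.25,0.3,0.3,0.3,0.3]}}

```text
clock: 13.25
eef_pos: [582.7, 322.8, 102.8]
eef_rot: [-3.139, 0.001, 1.702]
wrist_force: [0.8, 1.1, 0.3]
finger_gap: 28.4
finger_force: 0.0
```

Call:
{"op": "move_arm", "data": {"dp": [[-8,-45,20],[-10,-45,0],[-10,-48,0],[-10,-48,0],[-10,-48,0],[-10,-48,0],[-10,-48,0],[-10,-48,0],[-4,-35,0],[-2,-12.5,0]], "rotation": [[0,0,0],[0,0,0],[0,0,-0.01],[0,0,-0.01],[0,0,-0.01],[0,0,0],[0,0,0],[0,0,0],[0,0,0],[0,0,0]], "hand": [0.4,0.4,0.4,0.4,0.4,0.4,0.4,0.4,0.4,0.4]}}

```text
clock: 14.5
eef_pos: [499.3, -103.9, 123.3]
eef_rot: [3.14, 0.0, 1.67]
wrist_force: [0.1, -0.6, -0.2]
finger_gap: 37.5
finger_force: 0.0
```

Call:
{"op": "move_arm", "data": {"dp": [[0,0,-30],[0,0,-35],[0,0,-25],[0,0,-14],[0,0,-6],[0,0,-3.5],[0,0,0],[0,0,0],[0,0,0]], "rotation": [[0,0,0],[0,0,0],[0,0,0],[0,0,0],[0,0,0],[0,0,0],[0,0,0],[0,0,0],[0,0,0]], "hand": [0.4,0.4,0.4,0.4,0.4,0.4,0.25,0.05,0.05]}}

```text
clock: 15.62
eef_pos: [499.5, -102.4, 9.3]
eef_rot: [3.141, 0.0, 1.672]
wrist_force: [-0.4, 0.6, 3.1]
finger_gap: 12.8
finger_force: 20.0
```

Call:
{"op": "move_arm", "data": {"dp": [[0,0,5],[0,0,15],[0,0,35],[0,0,45],[0,0,12]], "rotation": [[0,0,0],[0,0,0],[0,0,0],[0,0,0],[0,0,0]], "hand": [0.05,0.05,0.05,0.05,0.05]}}

```text
clock: 16.25
eef_pos: [500.4, -102.7, 124.5]
eef_rot: [3.137, 0.002, 1.672]
wrist_force: [-0.2, -0.0, -0.5]
finger_gap: 12.8
finger_force: 20.0
```

```bash
python3 -c "
from h import *
dish()"
```

```text
dish bbox [ 109  166   46   47 1575] [556.7 322.7]
```

Call:
{"op": "move_arm", "data": {"dp": [[0,25,0],[4,48,0],[4,50,0],[4,50,0],[4,50,0],[4,50,0],[4,50,0],[4,50,0],[2,35,0],[1,17.5,0]], "rotation": [[0,0,0],[0,0,0],[0,0,0],[0,0,0],[0,0,0],[0,0,0],[0,0,0],[0,0,0],[0,0,0],[0,0,0]], "hand": [0.05,0.05,0.05,0.05,0.05,0.05,0.05,0.05,0.05,0.05]}}

```text
clock: 17.55
eef_pos: [529.7, 324.4, 119.8]
eef_rot: [-3.14, 0.001, 1.673]
wrist_force: [-0.6, -0.2, -0.7]
finger_gap: 12.9
finger_force: 20.0
```

Call:
{"op": "move_arm", "data": {"dp": [[0,0,-30],[0,0,-30],[0,0,-25],[0,0,-14],[0,0,-7],[0,0,-2.5],[0,0,0]], "rotation": [[0,0,0],[0,0,0],[0,0,0],[0,0,0],[0,0,0],[0,0,0],[0,0,0]], "hand": [0.05,0.05,0.05,0.05,0.05,0.05,0.05]}}

```text
clock: 18.42
eef_pos: [530.6, 323.2, 13.0]
eef_rot: [3.141, -0.0, 1.672]
wrist_force: [0.1, -0.1, 0.1]
finger_gap: 13.0
finger_force: 20.0
```

Call:
{"op": "move_arm", "data": {"dp": [[0,0,0],[0,0,0],[0,0,0],[0,0,10],[0,0,35],[0,0,50],[0,-15,30],[-5,-45,0],[-12,-48,0],[-12,-48,0]], "rotation": [[0,0,0],[0,0,0],[0,0,0],[0,0,0],[0,0,0],[0,0,0],[0,0,0],[0,0,-0.138],[0,0,-0.138],[0,0,-0.138]], "hand": [0.15,0.25,0.3,0.3,0.3,0.3,0.3,0.3,0.3,0.5]}}

```text
clock: 19.68
eef_pos: [500.9, 165.8, 138.2]
eef_rot: [3.141, -0.0, 1.253]
wrist_force: [1.0, -0.2, 0.2]
finger_gap: 35.1
finger_force: 0.0
```

Call:
{"op": "move_arm", "data": {"dp": [[-12,-50,0],[-12,-50,0],[-12,-50,0],[-12,-50,0],[-12,-50,0],[-12,-50,0],[-14,-50,0],[-14,-50,0],[-14,-50,0],[-12,-40,0]], "rotation": [[0,0,-0.138],[0,0,-0.138],[0,0,-0.138],[0,0,-0.138],[0,0,-0.138],[0,0,-0.138],[0,0,-0.138],[0,0,-0.138],[0,0,0],[0,0,0]], "hand": [0.6,0.6,0.6,0.6,0.6,0.6,0.6,0.6,0.6,0.6]}}

```text
clock: 20.92
eef_pos: [374.6, -324.8, 138.3]
eef_rot: [3.141, -0.001, 0.153]
wrist_force: [0.3, 0.1, 0.0]
finger_gap: 56.3
finger_force: 0.0
```

```bash
python3 - <<'E'
from h import *
print(manip.read_state()["eef_pos"],manip.read_state()["eef_rot"])
snap("top","t3.png",(95,145,345,285),3.2)
dish()
E
```

```text
[ 374.6440035  -324.76542464  138.27836545] [ 3.14067139e+00 -6.41322877e-04  1.52945692e-01]
dish bbox [ 109  166   46   47 1483] [556.7 322.7]
```

View pics/t3.png

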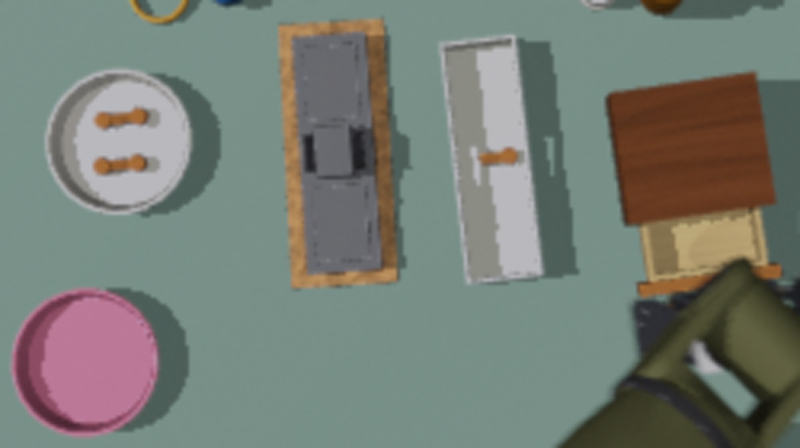

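Both sound slides lie in the dish at (122,118) and (120,164), the cover is on the mat, and the reject is still in the case at (498,157). Next I'll open the drawer further.

Call:
{"op": "move_arm", "data": {"dp": [[-3,-16,0],[0,0,-30],[0,0,-35],[0,0,-25],[0,0,-15],[0,0,-8],[0,0,0],[0,0,0],[0,0,0]], "rotation": [[0,0,0],[0,0,0],[0,0,0],[0,0,0],[0,0,0],[0,0,0],[0,0,0],[0,0,0],[0,0,0]], "hand": [0.6,0.6,0.6,0.6,0.6,0.6,0.3,0.15,0.15], "newtons": 20}}

```text
clock: 22.15
eef_pos: [372.6, -339.1, 25.1]
eef_rot: [3.141, -0.001, 0.154]
wrist_force: [0.9, 0.2, 0.2]
finger_gap: 29.6
finger_force: 0.0
```

Call:
{"op": "move_arm", "data": {"dp": [[0,0,0],[-4,-0.6,0],[-8,-1.2,0],[-9,-1.4,0],[-9,-1.4,0],[-7,-1.1,0],[-4,-0.6,0],[0,0,0]], "rotation": [[0,0,0],[0,0,0],[0,0,0],[0,0,0],[0,0,0],[0,0,0],[0,0,0],[0,0,0]], "hand": [0.1,0.1,0.1,0.1,0.1,0.1,0.1,0.1]}}

```text
clock: 23.15
eef_pos: [333.3, -345.3, 25.1]
eef_rot: [3.14, -0.004, 0.153]
wrist_force: [18.8, 5.5, -0.3]
finger_gap: 27.5
finger_force: 20.0
```

Call:
{"op": "move_arm", "data": {"dp": [[3,0.5,0],[0,0,0],[0,0,0],[0,0,0],[0,0,35],[0,0,45],[0,0,30]], "rotation": [[0,0,0],[0,0,0],[0,0,0],[0,0,0],[0,0,0],[0,0,0],[0,0,0]], "hand": [0.1,0.4,0.6,0.6,0.6,0.6,0.6]}}

```text
clock: 24.02
eef_pos: [334.4, -344.9, 136.3]
eef_rot: [3.14, -0.001, 0.154]
wrist_force: [-0.2, 0.3, 0.3]
finger_gap: 56.6
finger_force: 0.0
```

Call:
{"op": "move_arm", "data": {"dp": [[20,24,0],[20,24,0],[21,25,0],[21,25,0],[21,25,0],[21,25,0],[21,25,0],[21,25,0],[21,25,0],[23,27,0]], "rotation": [[0,0,0.152],[0,0,0.152],[0,0,0.152],[0,0,0.152],[0,0,0.152],[0,0,0.152],[0,0,0.152],[0,0,0.152],[0,0,0.152],[0,0,0.152]], "hand": [0.4,0.4,0.4,0.4,0.4,0.4,0.4,0.4,0.4,0.4]}}

```text
clock: 25.28
eef_pos: [544.8, -93.9, 134.3]
eef_rot: [-3.141, -0.0, 1.679]
wrist_force: [0.6, 0.3, -1.2]
finger_gap: 37.5
finger_force: 0.0
```

Call:
{"op": "move_arm", "data": {"dp": [[0,0,-35],[0,0,-40],[0,0,-26],[0,0,-15],[0,0,-6],[0,0,-3],[0,0,0],[0,0,0],[0,0,0]], "rotation": [[0,0,0],[0,0,0],[0,0,0],[0,0,0],[0,0,0],[0,0,0],[0,0,0],[0,0,0],[0,0,0]], "hand": [0.4,0.4,0.4,0.4,0.4,0.4,0.25,0.05,0.05]}}

```text
clock: 26.4
eef_pos: [544.6, -94.7, 9.9]
eef_rot: [3.141, 0.0, 1.674]
wrist_force: [-1.1, -0.5, 1.8]
finger_gap: 12.8
finger_force: 20.0
```

Call:
{"op": "move_arm", "data": {"dp": [[0,0,5],[0,0,15],[0,0,35],[0,0,45],[0,0,30]], "rotation": [[0,0,0],[0,0,0],[0,0,0],[0,0,0],[0,0,0]], "hand": [0.05,0.05,0.05,0.05,0.05]}}

```text
clock: 27.02
eef_pos: [544.8, -94.7, 142.7]
eef_rot: [3.139, 0.001, 1.674]
wrist_force: [0.3, 0.2, -0.6]
finger_gap: 12.9
finger_force: 20.0
```

Call:
{"op": "move_arm", "data": {"dp": [[-5,-10,0],[-17,-36,0],[-20,-44,0],[-20,-44,0],[-20,-44,0],[-15,-33,0],[-8.5,-15.5,0],[0,0,-30]], "rotation": [[0,0,0],[0,0,0.02],[0,0,0.02],[0,0,0.01],[0,0,0],[0,0,0],[0,0,0],[0,0,0]], "hand": [0.05,0.05,0.05,0.05,0.05,0.05,0.05,0.05]}}

```text
clock: 28.02
eef_pos: [438.9, -322.4, 110.2]
eef_rot: [3.14, 0.002, 1.722]
wrist_force: [0.4, -0.1, -0.7]
finger_gap: 12.8
finger_force: 20.0
```

Call:
{"op": "move_arm", "data": {"dp": [[0,0,-35],[0,0,-25],[0,0,-13],[0,0,-6],[0,0,-2],[0,0,0]], "rotation": [[0,0,0],[0,0,0],[0,0,0],[0,0,0],[0,0,0],[0,0,0]], "hand": [0.05,0.05,0.05,0.05,0.05,0.05]}}

```text
clock: 28.78
eef_pos: [439.1, -321.3, 29.0]
eef_rot: [3.141, 0.001, 1.724]
wrist_force: [0.0, -0.5, -0.2]
finger_gap: 12.7
finger_force: 20.0
```

Call:
{"op": "move_arm", "data": {"dp": [[0,0,0],[0,0,0],[0,0,0],[0,0,15],[0,0,40],[0,0,50]], "rotation": [[0,0,0],[0,0,0],[0,0,0],[0,0,0],[0,0,0],[0,0,0]], "hand": [0.15,0.22,0.25,0.25,0.25,0.25]}}

```text
clock: 29.52
eef_pos: [438.5, -320.9, 135.1]
eef_rot: [-3.141, -0.001, 1.724]
wrist_force: [0.4, -1.0, -0.3]
finger_gap: 23.1
finger_force: 0.0
```

Call:
{"op": "move_arm", "data": {"dp": [[-11,-2,0],[-11,-2,0],[-11,-3,0],[-11,-3,0],[-11,-3,0],[-12,-3,0],[-12,-3,0],[-12,-3,0],[-13,-2,0],[0,0,0]], "rotation": [[0,0,-0.157],[0,0,-0.157],[0,0,-0.157],[0,0,-0.157],[0,0,-0.157],[0,0,-0.157],[0,0,-0.157],[0,0,-0.157],[0,0,-0.157],[0,0,-0.157]], "hand": [0.3,0.4,0.6,0.6,0.6,0.6,0.6,0.6,0.6,0.6]}}

```text
clock: 30.78
eef_pos: [334.4, -345.4, 134.6]
eef_rot: [3.141, -0.001, 0.148]
wrist_force: [-0.2, 0.6, -0.4]
finger_gap: 56.3
finger_force: 0.0
```

```bash
python3 - <<'E'
from h import *
print(manip.read_state()["eef_pos"],manip.read_state()["eef_rot"])
snap("side","s2.png",(220,120,340,200),6)
E
```

```text
[ 334.36277945 -345.40937073  134.56478993] [ 3.14067475e+00 -5.08599623e-04  1.47867455e-01]
```

View pics/s2.png

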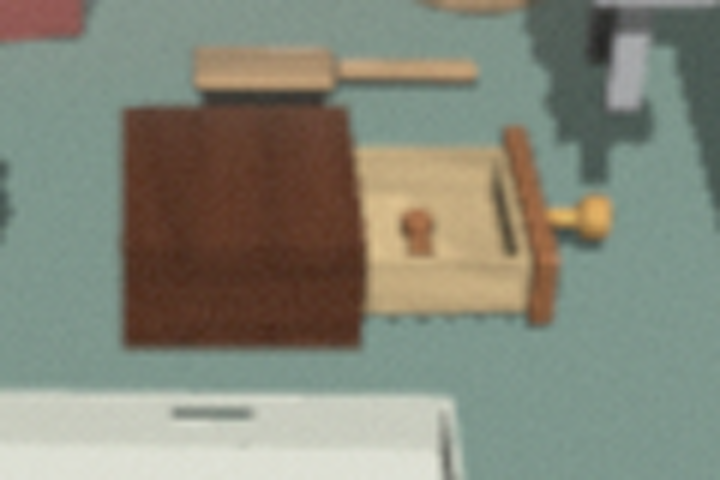

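The reject lies in the open drawer at (418,230), and the knob is at (597,217). Next I'll grip the knob and push the drawer shut.

Call:
{"op": "move_arm", "data": {"dp": [[0,0,-35],[0,0,-35],[0,0,-22],[0,0,-12],[0,0,-5],[0,0,0],[0,0,0],[0,0,0]], "rotation": [[0,0,0.006],[0,0,0],[0,0,0],[0,0,0],[0,0,0],[0,0,0],[0,0,0],[0,0,0]], "hand": [0.6,0.6,0.6,0.6,0.6,0.3,0.1,0.1]}}

```text
clock: 31.82
eef_pos: [335.0, -345.4, 24.9]
eef_rot: [3.141, -0.0, 0.16]
wrist_force: [-0.1, 0.5, -0.5]
finger_gap: 29.9
finger_force: 0.0
```

Call:
{"op": "move_arm", "data": {"dp": [[3,0.5,0],[8,1.2,0],[12,1.9,0],[14,2.2,0],[14,2.2,0],[14,2.2,0],[13,2,0],[10,1.5,0],[6,0.9,0],[0,0,0]], "rotation": [[0,0,0],[0,0,0],[0,0,0],[0,0,0],[0,0,0],[0,0,0],[0,0,0],[0,0,0],[0,0,0],[0,0,0]], "hand": [0.1,0.1,0.1,0.1,0.1,0.1,0.1,0.1,0.1,0.1]}}

```text
clock: 33.08
eef_pos: [429.6, -330.2, 24.8]
eef_rot: [-3.141, -0.001, 0.16]
wrist_force: [-0.2, 4.7, 5.3]
finger_gap: 27.1
finger_force: 20.0
```

Call:
{"op": "move_arm", "data": {"dp": [[2,0.3,0],[2,0.3,0],[1.5,0,0],[1,0,0],[0,0,0]], "rotation": [[0,0,0],[0,0,0],[0,0,0],[0,0,0],[0,0,0]], "hand": [0.1,0.1,0.1,0.1,0.1]}}

```text
clock: 33.7
eef_pos: [434.2, -329.5, 24.8]
eef_rot: [-3.14, 0.003, 0.16]
wrist_force: [-13.6, 6.2, 13.1]
finger_gap: 27.2
finger_force: 20.0
```

Call:
{"op": "move_arm", "data": {"dp": [[-0.5,0,0],[0,0,0],[0,0,0],[0,0,0],[0,0,35],[0,0,45],[0,0,35],[-30,0,20],[-40,0,0],[-40,0,0]], "rotation": [[0,0,0],[0,0,0],[0,0,0],[0,0,0],[0,0,0],[0,0,0],[0,0,0],[0,0,0],[0,0,0],[0,0,0]], "hand": [0.1,0.3,0.6,0.6,0.6,0.6,0.8,0.9,0.9,0.9]}}

```text
clock: 34.95
eef_pos: [323.9, -329.9, 159.6]
eef_rot: [3.141, -0.0, 0.16]
wrist_force: [-0.3, -0.6, 0.4]
finger_gap: 84.8
finger_force: 0.0
```

```bash
python3 - <<'E'
from h import *
snap("top","t4.png",(170,145,340,250),4.7)
dish()
E
```

```text
dish bbox [ 109  166   46   47 1465] [556.7 322.7]
```

View pics/t4.png

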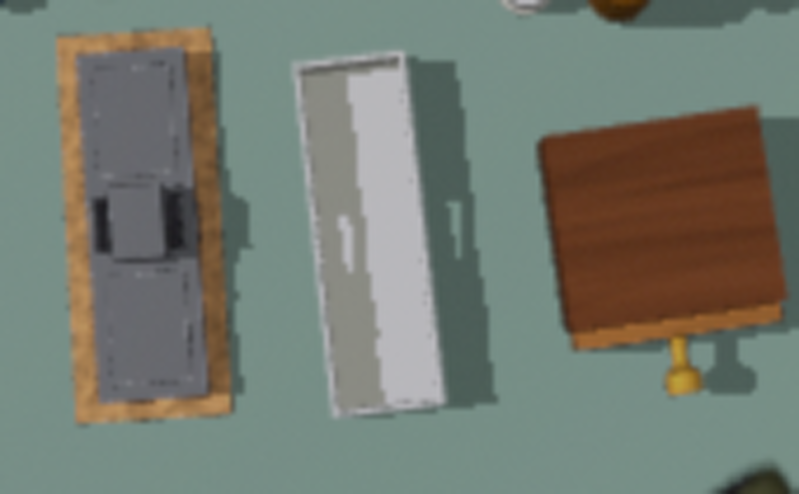

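The drawer is shut and the case is empty. The cover's corners are at (78,55), (183,48), (207,395) and (99,402).

```bash
python3 - <<'E'
from h import *
def P(u,v,z): return px2w("top",*crop2raw(u,v,170,145,4.7),z)[:2]
for n,p,z in[("cover",[(78,55),(183,48),(207,395),(99,402)],24),("case",[(292,64),(405,52),(444,402),(333,415)],40)]:
    w=np.array([P(*q,z) for q in p]); e=(w[0]+w[1]-w[2]-w[3])/2
    print(n,w.mean(0).round(1),np.linalg.norm(e).round(1),np.linalg.norm(w[0]-w[1]).round(1),np.arctan2(e[1],e[0]).round(3))
print("tabs",P(101,225,38),P(174,221,38),"blk",P(136,222,51))
E
```

```text
cover [547.5  79. ] 265.4 80.6 0.082
case [541.8 -94.1] 265.8 85.9 0.124
tabs [545.5872782  107.62300099] [549.11191366  52.59363369] blk [547.25608823  79.31932616]
```

Call:
{"op": "move_arm", "data": {"dp": [[20,36,0],[23,42,0],[23,42,0],[23,42,0],[23,42,0],[23,42,0],[23,42,0],[23,42,0],[23,42,0],[20.2,38,0]], "rotation": [[0,0,-0.022],[0,0,-0.022],[0,0,-0.022],[0,0,-0.022],[0,0,0],[0,0,0],[0,0,0],[0,0,0],[0,0,0],[0,0,0]], "hand": [0.9,0.9,0.9,0.9,0.9,0.9,0.9,0.9,0.9,0.9], "newtons": 35}}

```text
clock: 36.3
eef_pos: [550.1, 82.2, 159.3]
eef_rot: [-3.142, -0.0, 0.072]
wrist_force: [0.2, -0.2, -0.3]
finger_gap: 84.3
finger_force: 0.0
```

Call:
{"op": "move_arm", "data": {"dp": [[0,0,-40],[0,0,-40],[0,0,0],[0,0,0]], "rotation": [[0,0,0],[0,0,0],[0,0,0],[0,0,0]], "hand": [0.9,0.9,0.9,0.9]}}

```text
clock: 36.8
eef_pos: [550.0, 80.3, 81.0]
eef_rot: [-3.142, -0.002, 0.072]
wrist_force: [0.3, 0.6, 0.8]
finger_gap: 84.3
finger_force: 0.0
```

Call:
{"op": "move_arm", "data": {"dp": [[-1.9,0,-25],[0,0,-15],[0,0,-9],[0,0,-4],[0,0,0],[0,0,0]], "rotation": [[0,0,0],[0,0,0],[0,0,0],[0,0,0],[0,0,0],[0,0,0]], "hand": [0.9,0.9,0.9,0.9,0.9,0.9]}}

```text
clock: 37.55
eef_pos: [547.5, 80.1, 27.0]
eef_rot: [-3.142, -0.001, 0.072]
wrist_force: [-0.3, -0.2, -0.2]
finger_gap: 84.5
finger_force: 0.0
```

Call:
{"op": "move_arm", "data": {"dp": [[0,0,0],[0,0,0],[0,0,0],[0,0,0],[0,0,0],[0,0,3],[0,0,8],[0,0,15]], "rotation": [[0,0,0],[0,0,0],[0,0,0],[0,0,0],[0,0,0],[0,0,0],[0,0,0],[0,0,0]], "hand": [0.65,0.4,0.3,0.3,0.3,0.3,0.3,0.3]}}

```text
clock: 38.55
eef_pos: [546.9, 80.0, 52.9]
eef_rot: [3.142, 0.001, 0.072]
wrist_force: [-0.2, 0.5, -1.1]
finger_gap: 46.3
finger_force: 34.9
```

Call:
{"op": "move_arm", "data": {"dp": [[0,0,20],[0,0,25],[0,-12,0],[-1,-27,0],[-1,-32,0],[-1,-32,0],[-1,-30,0],[-1,-22,0],[-1,-14,0],[0,-5.4,0]], "rotation": [[0,0,0],[0,0,0],[0,0,0],[0,0,0.02],[0,0,0.02],[0,0,0],[0,0,0],[0,0,0],[0,0,0],[0,0,0]], "hand": [0.3,0.3,0.3,0.3,0.3,0.3,0.3,0.3,0.3,0.3]}}

```text
clock: 39.8
eef_pos: [540.9, -95.1, 97.1]
eef_rot: [-3.141, 0.001, 0.111]
wrist_force: [1.1, 0.6, -1.6]
finger_gap: 47.1
finger_force: 34.9
```

Call:
{"op": "move_arm", "data": {"dp": [[0,0,-15],[0,0,-12],[0,0,0],[0,0,0]], "rotation": [[0,0,0],[0,0,0],[0,0,0],[0,0,0]], "hand": [0.3,0.3,0.3,0.3]}}

```text
clock: 40.3
eef_pos: [541.3, -94.1, 70.5]
eef_rot: [-3.142, -0.0, 0.112]
wrist_force: [0.1, 0.3, -1.7]
finger_gap: 47.1
finger_force: 34.9
```

Call:
{"op": "move_arm", "data": {"dp": [[0,0,-5],[0,0,-4],[0,0,-3],[0,0,-2],[0,0,0]], "rotation": [[0,0,0],[0,0,0],[0,0,0],[0,0,0],[0,0,0]], "hand": [0.3,0.3,0.3,0.3,0.3]}}

```text
clock: 40.92
eef_pos: [541.1, -94.4, 56.3]
eef_rot: [-3.142, 0.0, 0.112]
wrist_force: [0.3, -0.6, -1.4]
finger_gap: 46.7
finger_force: 34.9
```

Call:
{"op": "move_arm", "data": {"dp": [[0,0,-3],[0,0,-2.5],[0,0,-1.5],[0,0,-1],[0,0,0]], "rotation": [[0,0,0],[0,0,0],[0,0,0],[0,0,0],[0,0,0]], "hand": [0.3,0.3,0.3,0.3,0.3]}}

```text
clock: 41.55
eef_pos: [541.2, -94.3, 48.4]
eef_rot: [-3.142, 0.0, 0.112]
wrist_force: [-0.5, 0.2, -1.2]
finger_gap: 47.1
finger_force: 34.9
```

Still no contact, so I press on until there is a force.

Call:
{"op": "move_arm", "data": {"dp": [[0,0,-1],[0,0,-1],[0,0,0],[0,0,0]], "rotation": [[0,0,0],[0,0,0],[0,0,0],[0,0,0]], "hand": [0.3,0.3,0.3,0.3]}}

```text
clock: 42.05
eef_pos: [541.4, -94.4, 47.7]
eef_rot: [3.141, -0.001, 0.112]
wrist_force: [-5.8, 2.1, 13.4]
finger_gap: 46.8
finger_force: 34.9
```

Call:
{"op": "move_arm", "data": {"dp": [[0,0,0],[0,0,0],[0,0,0],[0,0,0],[0,0,10],[0,0,40],[0,0,45],[-40,-40,20],[-50,-50,0],[-50,-50,0]], "rotation": [[0,0,0],[0,0,0],[0,0,0],[0,0,0],[0,0,0],[0,0,0],[0,0,0],[0,0,0],[0,0,0],[0,0,0]], "hand": [0.6,0.9,0.9,0.9,0.9,0.9,0.9,0.9,0.9,0.9]}}

```text
clock: 43.3
eef_pos: [411.5, -223.8, 162.4]
eef_rot: [3.141, -0.001, 0.113]
wrist_force: [0.5, -1.5, 0.2]
finger_gap: 84.7
finger_force: 0.0
```

```bash
python3 - <<'E'
from h import *
snap("side","s5.png",(180,165,330,235),5)
snap("top","t5.png",(95,145,345,270),3.2)
E
```

```text
(no output)
```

View pics/s5.png

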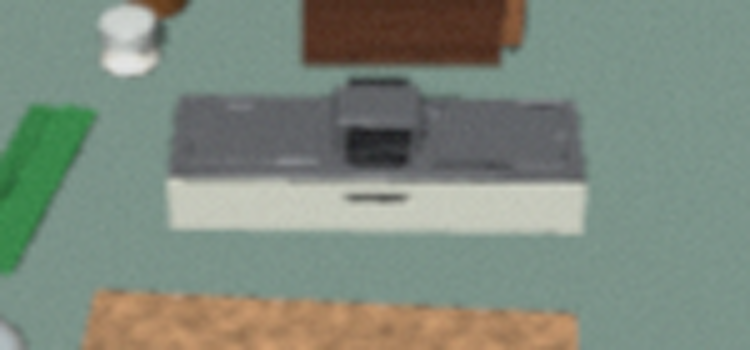

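View pics/t5.png

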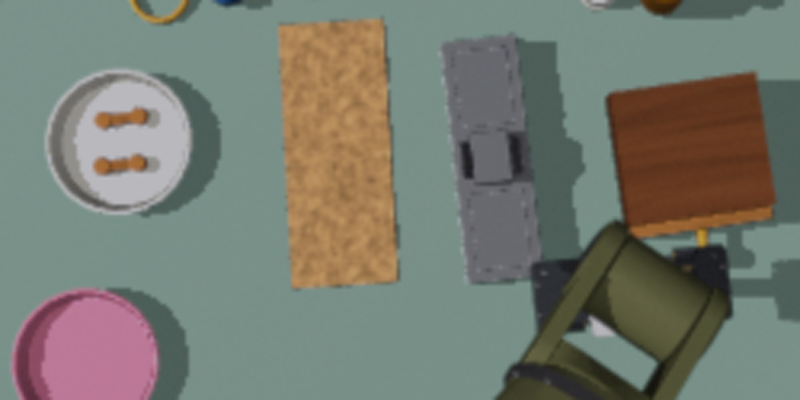

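The cover looks flush, with both tabs out at (465,158) and (516,156). I'll compare it numerically with the first picture, where the cover was locked on.

```bash
python3 - <<'E'
from h import *
for a,b,(x0,y0,x1,y1) in[("raw_side0.png","raw_s5.png",(210,178,300,214)),("raw_top0.png","raw_t5.png",(228,152,268,225))]:
    A,B=[cv2.imread("pics/"+f,0)[y0:y1,x0:x1].astype(np.float32) for f in(a,b)]
    print(cv2.phaseCorrelate(A,B,cv2.createHanningWindow(A.shape[::-1],cv2.CV_32F)),abs(A-B).mean(),abs(A-B).max())
E
```

```text
((-0.11555340180267848, -0.5241311338854651), 0.7916035872918589) 2.0078526 33.69436
((0.3773021096613256, 0.6478880528297424), 0.946639458656311) 4.080822 43.0
```

Call:
{"op": "move_arm", "data": {"dp": [[44,44,0],[44,44,0],[42,41.5,0],[0,0,-40],[0,0,-25],[0,0,-12],[0,0,0],[0,0,-6],[0,0,-4],[0,0,0]], "rotation": [[0,0,0],[0,0,0],[0,0,0],[0,0,0],[0,0,0],[0,0,0],[0,0,0],[0,0,0],[0,0,0],[0,0,0]], "hand": [0,0,0,0,0,0,0,0,0,0]}}

```text
clock: 44.65
eef_pos: [542.7, -93.3, 74.5]
eef_rot: [-3.142, 0.0, 0.112]
wrist_force: [-0.5, -0.6, -0.4]
finger_gap: 0.7
finger_force: 0.0
```

Call:
{"op": "move_arm", "data": {"dp": [[0,0,-1],[0,0,-1],[0,0,0]], "rotation": [[0,0,0],[0,0,0],[0,0,0]], "hand": [0,0,0]}}

```text
clock: 45.02
eef_pos: [542.8, -93.3, 72.4]
eef_rot: [-3.142, 0.0, 0.112]
wrist_force: [-0.9, -0.4, -0.5]
finger_gap: 0.5
finger_force: 0.0
```

Call:
{"op": "move_arm", "data": {"dp": [[0,0,-1],[0,0,-0.5],[0,0,0]], "rotation": [[0,0,0],[0,0,0],[0,0,0]], "hand": [0,0,0]}}

```text
clock: 45.4
eef_pos: [542.9, -93.3, 72.2]
eef_rot: [3.141, -0.001, 0.112]
wrist_force: [-6.6, 1.2, 14.2]
finger_gap: 0.7
finger_force: 7.3
```

Contact comes at z = 72 against a stiff stop, so the cover is flush. I'll retreat, check the dish and hand in.

Call:
{"op": "move_arm", "data": {"dp": [[0,0,20],[0,0,45],[0,0,45],[-40,-20,20],[-50,-20,0],[-40,-20,0],[0,0,0],[0,0,0]], "rotation": [[0,0,0],[0,0,0],[0,0,0],[0,0,0],[0,0,0],[0,0,0],[0,0,0],[0,0,0]], "hand": [0,0,0,0,0,0,0,0]}}

```text
clock: 46.4
eef_pos: [413.3, -153.2, 201.2]
eef_rot: [3.141, -0.001, 0.112]
wrist_force: [-0.3, -0.4, 0.4]
finger_gap: 0.5
finger_force: 0.0
```

```bash
python3 - <<'E'
from h import *
snap("side","s6.png",(180,120,380,360),2.4)
E
```

```text
(no output)
```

View pics/s6.png

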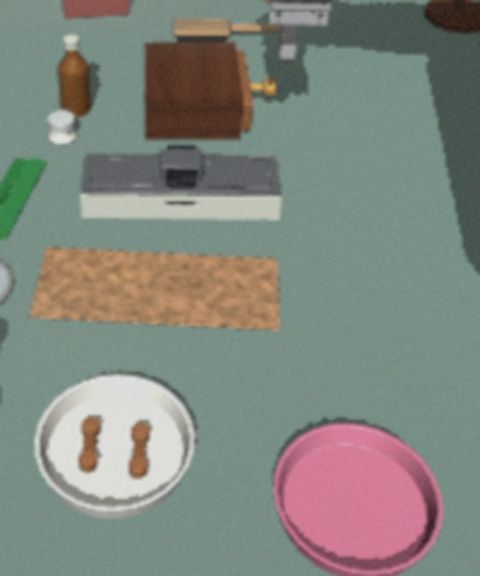

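The cover is flush at (180,180), the drawer is shut at (250,90), and both slides are in the white dish at (90,445) and (140,450).

```bash
python3 -c "
from cell import manip
print(manip.sign_off())"
```

```text
the job is handed in; nothing more can be done
None
```

The job is done and handed in: the two sound slides are in the white dish, the one reject is in the shut drawer, and the cover is back on the empty case, flush with both tabs out.

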